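# Clamp the rail blank in the cam jig

### The arm

A 6-joint arm with a two-finger parallel gripper is mounted at the origin on a cart in front of the work surface, level with it; the furniture and walls round the work are solid. World frame = base frame: x ahead of the robot, y to its left, z up, the work surface at z = 0. Lengths are in m, angles in rad, forces in N, time in s.
With the tool pointing down it reaches from about 0.375 to 0.9 m from the base axis. Payload 3.1 kg.
Tool frame: the origin (TCP) lies between the finger pads; the fingertips stand 8 mm ahead of it and the grasp point (between the pads) lies 11 mm behind it; z points along the fingers, y is the line along which they close (so a half turn about z gives the same grasp; the last joint's range is limited). The gripper opens to 87 mm and grips with 3 to 60 N. Pads are 19 mm wide; open, the fingers measure 117 mm over their backs; the gripper's body (75 mm by 190 mm) begins 51 mm behind the grasp point.
Start: joints at [-1.498, 0.527, 1.433, -0, 1.181, -0.178], TCP at [0.155, -0.605, 0.231] pointing down, gripper open.
Joint ranges: [-3.08, 3.08], [-0.75, 2.2], [0.22, 2.44], [-1.43, 4.57], [0, 2.65], [-2.85, 2.85]. Speed limits (rad/s): [2.79, 2.79, 3.14, 3.14, 3.14, 3.14].

### API

Orientations are given as a unit quaternion [x, y, z, w].
In Python, from rig import robot, vision, job gives the robot as it stands.
- The arm moves only by the shell command python3 -m handwheel 'ROWS' [OPENING] [FORCE]. ROWS is JSON, a list of rows, each a list of 4 numbers: the shift along the tool's x, y, z as a fraction of full scale, then the turn about the tool's z as a fraction of full scale. A call has 1 to 20 rows; each row is the pose to reach, as a shift and turn from the pose commanded when the call began, along the tool's axes at that moment, turning the shorter way round; what a row does not reach only later rows make up. Full scale, the value 1, is 300 mm for a shift and 2 pi rad for a turn. A row lasts 1/12 s, in which the tool goes at most 41.7 mm and 7.16 degrees, less where a joint would pass 70% of its speed; a pose out of reach is approached as far as the arm can. A call with a number of a shift or a turn outside -1 to 1 is refused whole. A call with a gripper value outside its range is refused whole. OPENING is the opening in per cent of the stroke, from 0 (shut) to 100 (fully open), set as the call begins (- or left out, the last holds). The fingers move at their own pace and stop on an object; FORCE is the grip in N (left out, the last holds). Time passes only in rows, so rows that repeat a pose let the fingers close. It gives the time, the measured TCP pose, the force, the opening and the grip force at its end, in the units of the state.
- robot.get_obs(): the state, without advancing time (a new reading comes with each control period).
- vision.camera(name): name is "scene" or "side" or "wrist"; returns a dict with "frame" (420x560x3 uint8, red, green, blue), "K" (3x3 intrinsics, pixels), "k1" (the pictures are not rectified: a ray, as slopes to the right and down, at radius r is drawn at 1 + k1 r^2 times it, then the intrinsics apply), "cam_to_world" (4x4, takes a point from camera to world coordinates); the wrist camera has in their place "hand_eye" (4x4, takes a point from camera to tool coordinates, whose origin is the TCP and whose axes are the flange's). Camera axes: x right, y down, z forward; pixel columns grow to the right and rows downward; lengths in m; the calibration is good to about 2 mm. A picture is of the moment at which its call begins: read the wrist's pose just before it. There is no depth.
- job.hand_in(): hands the job in; it is judged then, once.
Trained networks look in the newest picture that a camera, given by its name, has taken for a name from the list of things; names that differ only in an ending like _2 or _b are one class to them, and where a whole thing is asked for, a point or a joint stands for the part that bears it (a point fixed in the world has none). Each returns a list of dicts, best first, with "conf" (0 to 1); they miss things now and then, are a little off and sometimes report something else, mostly with a low value. They report only what shows in the picture. A call takes as long as a camera call. They do not tell look-alikes from the thing itself.
- vision.look_for(camera, label): "point" ([row, column] in pixels, amid what is visible of it).
- vision.outline_of(camera, label): "mask" (420x560 bool, what is visible of it) and "point" ([row, column] in pixels, amid what is visible of it).
The state is a dict: "time": time; "q": joint angles; "joint_velocities": joint speeds; "joint_torque": joint torques, N m; "position": TCP position; "tool_rot": TCP orientation; "ft_force": force on the tool from outside, world axes, zero at the start; "moment": the same for the moment, N m; "grip_width": finger opening in m; "grip_force": force on a finger pad.
Only numpy, scipy, OpenCV 4.12 (cv2) and the standard library are available. Lean on these libraries where they do the work, as an engineer would, in place of code of your own. Each camera call takes 0.05 s, during which the arm holds its last target. There are 200 camera calls.

### The job

Get the mortised rail blank ready for work in the clamping jig without picking anything up: push it along the jig with a fingertip until its end is home against the end stop, then push the cam lever round clockwise with one finger as far as it goes, to its pin, so that the cam holds the blank tight against the fence. Do the lever only after the blank is home, and leave the other things on the bench where they are.

Things in the scene. Friction and masses are not known exactly. Their poses are not given: they have to be found in the camera images.
- jig: clamping jig screwed to the bench, immovable: plywood base board 18 mm thick. Origin at bench height; x runs lengthwise away from the robot, y left, z up. The board covers x -150 to 160, y -130 to 60 mm. Yaw within 0.25 rad of the robot's frame. The cam lever's pivot is at x = 45, y = -59.8 mm. The rail blank, home against end stop and fence, has its origin at x = 50, y = 0 mm.
- fence: wooden fence fixed along the jig's left edge, 240 x 30 mm, its top 48 mm above the bench. Its right face, against which the blank is clamped, is at y = +22 mm in the jig's frame; it covers x -100 to 140 mm there. Origin at the centre of its underside; axes as the jig's.
- end_stop (a point): middle of the near face of the end stop, the wooden block fixed across the jig's far end (60 mm wide, top 48 mm above the bench), 35 mm above the bench, at x = 115, y = -8 mm in the jig's frame; axes as the jig's.
- rail_blank: the work: loose pale wooden rail blank with a mortise (slot 45 x 12 mm, 22 mm deep) in its top, 130 (x) x 44 (y) x 34 mm (z), 130 to 250 g, on the base board (underside 18 mm, top 52 mm above the bench). Origin at the centre of its underside; x lengthwise. Starts 35 to 70 mm short of the end stop, 2 to 5 mm off the fence, nearly parallel to it.
- cam_lever (a joint): lever angle, rad: 0 open, grows clockwise seen from above, 1.29 = shut at its pin; starts at 0 to 0.4. Outward direction in the jig's frame: -0.785 - angle (counterclockwise from jig x). Its round disc (radius 28, 12 mm off centre) meets the home blank at about 1.2 rad, then it grows stiff: 0.12 N m free, then up to some 20 N pushed 90 mm from the pivot. Stays where left.
- lever_push (a point): point on the dark wooden lever's mid-line 90 mm from the pivot, 36 mm above the bench; its x axis points outwards along the lever. The lever is a straight bar 18 mm wide from 26 to 46 mm above the bench (8 mm gap beneath it over the base board), with a round end 26 mm across centred 110 mm from the pivot.
- lever_pivot (a point): the cam lever's vertical turning axis, 36 mm above the bench; its steel bolt head tops out 54 mm above the bench; axes as the jig's. The steel pin that stops the shut lever stands 50 mm from it, 8 mm across, top 42 mm above the bench.
- wood_plug_2: bystander: round wooden plug, 30 mm across, 16 mm high, lying on the near right corner of the jig's base board. Origin at the centre of its underside.
- carpenter_pencil: bystander: red flat carpenter's pencil, 159 mm long, 8 mm high, left of the jig. Origin at the centre of its underside.
- tape_measure: bystander: yellow tape measure, 36 x 88 x 62 mm high, right of the jig. Origin at the centre of its underside.
- screw_tin: bystander: round open metal tin of screws, 77 mm across, 30 mm high, beyond the jig. Origin at the centre of its underside.
- cork_block: bystander: brown cork sanding block, 64 x 107 x 35 mm high, beyond the jig to the right. Origin at the centre of its underside.
- chisel_2: bystander: chisel with a wooden handle, 227 mm long, 27 mm high, left of the jig. Origin at the centre of its underside.
- glue_brush: bystander: flat glue brush, 173 mm long, 12 mm high, left of the jig. Origin at the centre of its underside.
Things that resemble listed ones, but are neither listed nor needed, are in the scene too. What is shaped like the rail_blank but black or red is not meant.

How it is judged:
On the way, in this order (a step that is already met when the one before it is completed fails the run):
1. the blank has been pushed home to within 3 mm of the end stop while the cam lever is still open (below 0.7 rad) (x of rail_blank in the frame of jig above 0.047 m and value of joint cam_lever below 0.7 rad), for 0.1 s.
2. the cam lever has been swung shut, with the blank still home (x of rail_blank in the frame of jig above 0.047 m and value of joint cam_lever above 1.24 rad), for 0.2 s.
At the end, for the whole second after the job is handed in: the cam lever is shut (angle over 1.24 rad of 1.29), and the blank lies flat and still on the base board, its end within 3 mm of the end stop, its side within 2.5 mm of the fence and parallel to it within 0.03 rad, pressed against the fence with more than 4 N (all of step 2 and y of rail_blank in the frame of jig above -0.0025 m and z of rail_blank in the frame of jig below 0.021 m and angle between the x axis of rail_blank and the x axis of jig, either way round below 0.03 rad and contact force between rail_blank and fence above 4 N and linear speed of rail_blank below 0.01 m/s); the robot touches nothing.
It fails at once if the blank is lifted off the base board or tipped (its middle raised by more than 6 mm, or tilted by more than 0.15 rad) (z of rail_blank in the frame of jig above 0.024 m or angle between rail_blank's own z axis and vertical above 0.15 rad).
It fails at once if the lever is swung (past 0.9 rad) before the blank is home (more than 10 mm short of the end stop) (value of joint cam_lever above 0.9 rad and x of rail_blank in the frame of jig below 0.04 m).
It fails at once if one of the bystanders is moved by more than 15 mm (distance of any of wood_plug_2, carpenter_pencil, tape_measure, screw_tin, cork_block, chisel_2, glue_brush from where it was at the start of the episode above 0.015 m).
It also fails if it takes over 48 s, if anything falls off the work surface, if the arm or the gripper's body presses on something with over 40 N, if the wrist force passes 120 N, or if a joint passes its speed limit or range.

## Working session

There is one attempt and no reset: what is moved stays moved. The work goes in short steps, Python scripts to look and compute and a shell command to move; the robot and the scene stay as the last step left them, time stands still between calls to the robot, and variables do not carry over. Pictures are saved under pics/ and viewed, at most 10 in all, crops included, and the job is handed in when it is done.

```bash
mkdir -p pics; cat > h.py <<'E'
import numpy as np, cv2
from scipy.spatial.transform import Rotation as R
from rig import robot, vision, job
def T_of(c,o=None):
    if 'cam_to_world' in c: return np.array(c['cam_to_world'])
    T=np.eye(4);T[:3,:3]=R.from_quat(o['tool_rot']).as_matrix();T[:3,3]=o['position']
    return T@np.array(c['hand_eye'])
def shot(n):
    o=robot.get_obs(); c=vision.camera(n); return c,T_of(c,o)
def p2w(c,T,rc,z):
    K=np.array(c['K']);r,cc=rc
    d=np.array([(cc-K[0,2])/K[0,0],(r-K[1,2])/K[1,1]]);u=d.copy()
    for _ in range(20): u=d/(1+c['k1']*(u@u))
    ray=T[:3,:3]@np.array([u[0],u[1],1]);t=(z-T[2,3])/ray[2]
    return T[:3,3]+t*ray
def w2p(c,T,P):
    p=np.linalg.inv(T)@np.append(P,1);u=p[:2]/p[2];u=u*(1+c['k1']*(u@u));K=np.array(c['K'])
    return np.array([K[1,1]*u[1]+K[1,2],K[0,0]*u[0]+K[0,2]])
E
python3 - <<'E'
from h import *
ims=[]
for n in ('scene','side'):
    c,T=shot(n);cv2.imwrite(f'pics/{n}0.png',c['frame'][:,:,::-1])
    print(n,T[:3,3].round(3))
    for l,z in (('rail_blank',.052),('cam_lever',.046),('fence',.048),('jig',.018),('wood_plug_2',.034),('tape_measure',.06),('chisel_2',.02)):
        for d in vision.outline_of(n,l)[:3]:
            print(l,round(d['conf'],2),np.round(d['point']),p2w(c,T,d['point'],z).round(3),d['mask'].sum())
E
```

```text
scene [-0.249  0.696  0.529]
rail_blank 0.84 [210. 279.] [0.516 0.065 0.052] 596
rail_blank 0.7 [192. 376.] [ 0.434 -0.204  0.052] 791
rail_blank 0.65 [167. 340.] [ 0.63  -0.274  0.052] 528
cam_lever 0.53 [194. 275.] [0.607 0.002 0.046] 310
fence 0.63 [219. 264.] [0.507 0.117 0.048] 1325
jig 0.85 [218. 283.] [0.526 0.044 0.018] 4245
tape_measure 0.77 [185. 321.] [ 0.547 -0.11   0.06 ] 437
chisel_2 0.64 [237. 205.] [0.568 0.247 0.02 ] 568
chisel_2 0.47 [218. 265.] [0.555 0.078 0.02 ] 1239
chisel_2 0.24 [183. 321.] [ 0.626 -0.19   0.02 ] 443
side [0.107 0.809 0.734]
rail_blank 0.83 [218. 286.] [0.516 0.06  0.052] 596
rail_blank 0.71 [181. 345.] [ 0.446 -0.197  0.052] 645
rail_blank 0.68 [312. 195.] [0.527 0.44  0.052] 1067
cam_lever 0.58 [199. 272.] [ 0.6   -0.006  0.046] 341
fence 0.85 [228. 272.] [0.528 0.114 0.048] 1243
fence 0.69 [217. 283.] [0.526 0.057 0.048] 577
jig 0.66 [224. 281.] [0.535 0.057 0.018] 4198
chisel_2 0.96 [257. 228.] [0.586 0.243 0.02 ] 577
chisel_2 0.46 [201. 274.] [ 0.608 -0.026  0.02 ] 302
```

```bash
python3 - <<'E'
import cv2
a=cv2.imread('pics/scene0.png')[120:300,150:450];b=cv2.imread('pics/side0.png')[120:340,130:400]
cv2.imwrite('pics/s1.png',cv2.resize(a,None,fx=2.6,fy=2.6,interpolation=2));cv2.imwrite('pics/s2.png',cv2.resize(b,None,fx=2.7,fy=2.7,interpolation=2))
E
```

```text
(no output)
```

View pics/s1.png

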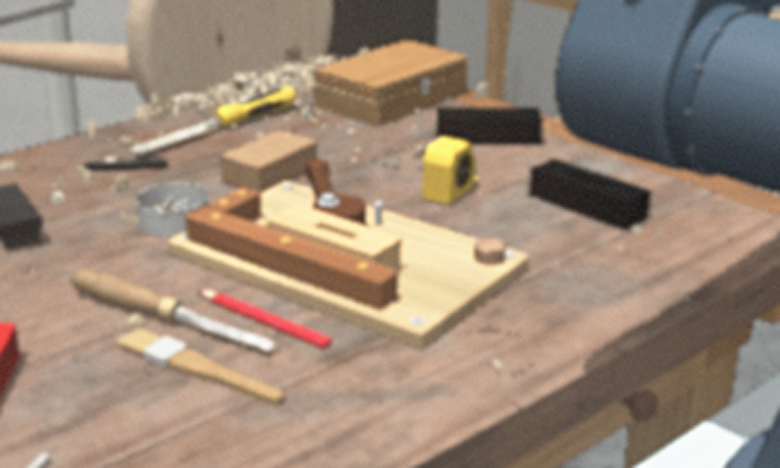

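View pics/s2.png

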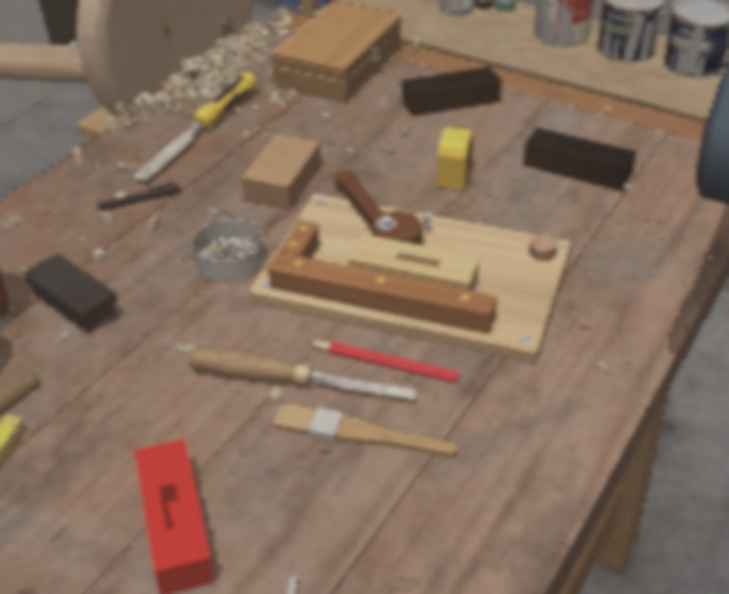

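The pale mortised blank lies in the jig (scene 210,279; side 218,286). The look-alikes are the black blocks (scene 192,376 and 167,340) and the red one (side 312,195). I choose the pale one and fit the jig from its corners in both views.

```bash
cat > fit.py <<'E'
from h import *
from scipy.optimize import least_squares
def jig(p):
    return lambda P:np.array([p[0]+np.cos(p[2])*P[0]-np.sin(p[2])*P[1],p[1]+np.sin(p[2])*P[0]+np.cos(p[2])*P[1],P[2]])
E
python3 - <<'E'
from fit import *
S={}
for n,f,o in (('scene',2.6,(150,120)),('side',2.7,(130,120))):
    c,T=shot(n);S[n]=(c,T,f,o)
A={ # jig point : crop pixel x,y (side, scene)
'side':[((-.15,.06,.018),(531,348)),((-.15,-.13,.018),(570,240)),((.16,-.13,.018),(320,196)),((-.1,.052,.048),(490,310)),((-.1,.022,.048),(494,292)),((.16,.06,.0),(253,296))],
'scene':[((-.15,.06,.018),(421,333)),((-.15,-.13,.018),(527,254)),((-.1,.052,.048),(392,288)),((-.1,.022,.048),(397,268)),((.14,.052,.048),(187,217))]}
def res(p):
    j=jig(p);r=[]
    for n in A:
        c,T,f,o=S[n]
        for P,(x,y) in A[n]: r+=list(w2p(c,T,j(P))-np.array([o[1]+y/f,o[0]+x/f]))
    return r
s=least_squares(res,[.53,.08,0],loss='soft_l1');print(s.x,np.round(res(s.x),1))
np.save('jig.npy',s.x);print(R.from_quat(robot.get_obs()['tool_rot']).as_matrix().round(3))
th=s.x[2]
for n,l,z in (('side','tape_measure',.062),('scene','tape_measure',.03),('side','cork_block',.03),('scene','cork_block',.03),('side','wood_plug_2',.034),('scene','screw_tin',.02)):
    vision.camera(n)
    for d in vision.look_for(n,l)[:2]:
        P=p2w(*S[n][:2],d['point'],z);v=P[:2]-s.x[:2];print(l,round(d['conf'],2),P.round(3),'jig',np.round([np.cos(th)*v[0]+np.sin(th)*v[1],-np.sin(th)*v[0]+np.cos(th)*v[1]],3))
E
```

```text
[0.53273967 0.05853984 0.20328495] [ 1.3  0.9  0.2  0.5 -2.3 -2.   1.  -0.8  0.7  0.5  1.2 -1.8 -0.8  0.2
 -0.5  2.2 -3.1 -4.4 -0.2  1.4 -2.4  0.2]
[[ 0.969  0.248  0.   ]
 [ 0.248 -0.969 -0.   ]
 [-0.     0.    -1.   ]]
tape_measure 0.62 [ 0.565 -0.103  0.062] jig [-0.001 -0.164]
tape_measure 0.85 [ 0.589 -0.161  0.03 ] jig [ 0.011 -0.226]
cork_block 0.78 [ 0.77  -0.058  0.03 ] jig [ 0.209 -0.162]
cork_block 0.81 [ 0.747 -0.03   0.03 ] jig [ 0.192 -0.13 ]
wood_plug_2 0.61 [0.514 0.07  0.034] jig [-0.016  0.015]
screw_tin 0.61 [0.742 0.112 0.02 ] jig [0.216 0.01 ]
screw_tin 0.31 [0.531 0.053 0.02 ] jig [-0.003 -0.005]
```

```bash
python3 -m handwheel '[[0.1,-0.07,-0.23,0],[0.98,-0.69,-0.23,0],[0.98,-0.69,-0.23,0],[0.98,-0.69,-0.23,0],[0.98,-0.69,-0.23,0],[0.98,-0.69,-0.23,0],[0.98,-0.69,-0.23,0],[0.98,-0.69,-0.23,0],[0.98,-0.69,-0.23,0],[0.98,-0.69,-0.23,0],[0.98,-0.69,-0.23,0],[0.98,-0.69,-0.23,0]]' 0 20 && python3 -m handwheel '[[0.44,-0.92,0,-0.008],[0.44,-0.92,0,-0.008],[0.44,-0.92,0,-0.008],[0.44,-0.92,0,-0.008],[0.44,-0.92,0,-0.008],[0.44,-0.92,0,-0.008],[0.44,-0.92,0,-0.008],[0.44,-0.92,0,-0.008],[0.44,-0.92,0,-0.008],[0.44,-0.92,0,-0.008],[0.44,-0.92,0,-0.008]]'
python3 - <<'E'
from h import *
c,T=shot('wrist');cv2.imwrite('pics/w0.png',c['frame'][:,:,::-1]);print(T.round(3));print(np.array(c['hand_eye']).round(3))
E
```

```text
time: 2.5
position: [0.3886, -0.3321, 0.2997]
tool_rot: [0.992, 0.126, -0.0, 0.001]
ft_force: [-0.3, -1.0, -0.3]
grip_width: 0.0148
grip_force: 0.0
time: 3.42
position: [0.4481, -0.0338, 0.2994]
tool_rot: [0.989, 0.149, -0.0, 0.0]
ft_force: [0.7, -0.3, 0.4]
grip_width: 0.0005
grip_force: 0.0
[[ 0.294 -0.915 -0.278  0.524]
 [-0.956 -0.282 -0.086 -0.011]
 [ 0.     0.29  -0.957  0.454]
 [ 0.     0.     0.     1.   ]]
[[-0.    -0.957 -0.29   0.079]
 [ 1.     0.    -0.001  0.001]
 [ 0.001 -0.29   0.957 -0.155]
 [ 0.     0.     0.     1.   ]]
```

View pics/w0.png

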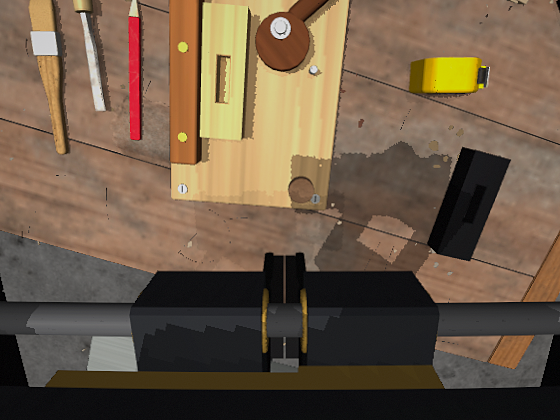

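The wrist view shows the blank's near end at about (201,137)–(243,140) as (column,row), the bolt at (281,28), the pin at (314,70), the plug at (301,188) and the tape measure at (450,75). I'll go 110 mm further ahead to see the whole jig.

```bash
python3 -m handwheel '[[0.36,0,0,0.015],[0.36,0,0,0.015],[0.36,0,0,0.015],[0.36,0,0,0.015],[0.36,0,0,0.015]]'
python3 - <<'E'
from h import *
c,T=shot('wrist');cv2.imwrite('pics/w1.png',cv2.resize(c['frame'][:,:,::-1],None,fx=1.4,fy=1.4,interpolation=2));np.save('T1.npy',T)
E
```

```text
time: 3.88
position: [0.5517, -0.0015, 0.2988]
tool_rot: [0.995, 0.102, -0.001, 0.0]
ft_force: [-1.0, -0.8, -0.2]
grip_width: 0.0006
grip_force: 0.0
```

View pics/w1.png

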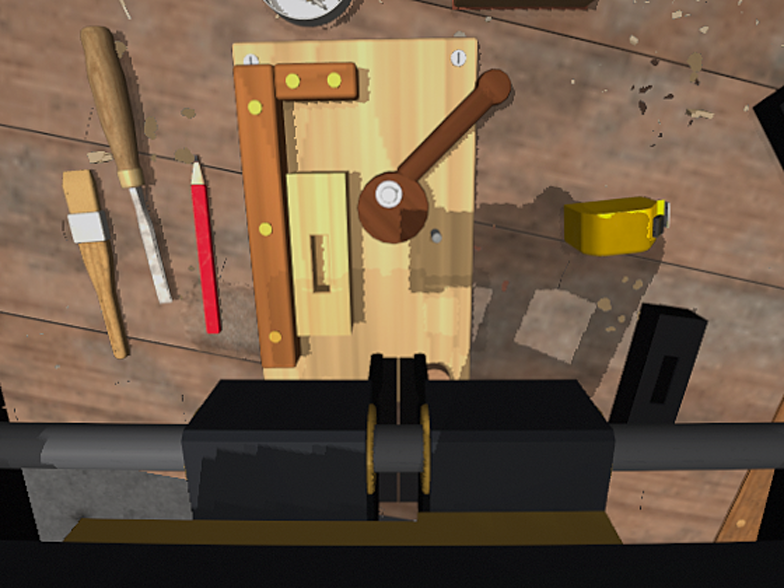

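```bash
cat > m.py <<'E'
from fit import *
c,_=shot('wrist');T=np.load('T1.npy')
A=[((.16,.06,.018),(233,43)),((.16,-.13,.018),(478,39)),((-.1,.052,.048),(264,366)),((-.1,.022,.048),(299,365)),((.115,-.038,.048),(357,98)),((.045,-.0598,.054),(389,194))]
res=lambda p:np.concatenate([w2p(c,T,jig(p)(P))-np.array([y,x])/1.4 for P,(x,y) in A])
s=least_squares(res,np.load('jig.npy'),loss='soft_l1');p=s.x;print(p,np.round(res(p),1));np.save('jig.npy',p)
def inv(P):
    v=P[:2]-p[:2];return np.array([np.cos(p[2])*v[0]+np.sin(p[2])*v[1],-np.sin(p[2])*v[0]+np.cos(p[2])*v[1]])
px=lambda x,y,z:inv(p2w(c,T,(y/1.4,x/1.4),z))
B=np.array([px(*q,.052) for q in((287,173),(347,172),(352,333),(296,334))]);print('blank',B.round(4),B.mean(0).round(4))
l=px(495,87,.046)-[.045,-.0598];print('lever',l,np.hypot(*l),'angle',-.785-np.arctan2(l[1],l[0]))
pn=px(436,235,.042);print('pin',pn,np.hypot(*(pn-[.045,-.0598])))
print('tape',px(565,205,.06),px(571,250,.06),px(650,250,.06))
o=robot.get_obs();t=R.from_quat(o['tool_rot']).as_matrix();yaw=np.arctan2(t[1,0],t[0,0]);print('TCP jig',inv(np.array(o['position'])),'z',o['position'][2],'yaw rel jig',yaw-p[2])
E
python3 m.py
```

```text
[0.53136297 0.05986605 0.22676218] [-0.5 -1.5 -2.3  0.6  2.6 -0.6  2.9 -0.5 -0.3  0.6  0.4  0.7]
blank [[ 0.0626  0.0173]
 [ 0.0622 -0.0279]
 [-0.0668 -0.0256]
 [-0.0667  0.0205]] [-0.0022 -0.0039]
lever [ 0.07546201 -0.07856823] 0.10893797311248357 angle 0.020561781042136795
pin [ 0.01116391 -0.09530578] 0.04904631823173176
tape [ 0.03526479 -0.19099744] [ 0.00071185 -0.19801922] [-0.00044504 -0.25966967]
TCP jig [ 0.00434864 -0.06361401] z 0.2989819946254762 yaw rel jig -0.021856481580042497
```

```bash
python3 -m handwheel '[[-0.368,-0.191,0.1,-0.0035],[-0.368,-0.191,0.2,-0.0035],[-0.368,-0.191,0.3,-0.0035],[-0.368,-0.191,0.4,-0.0035],[-0.368,-0.191,0.5,-0.0035],[-0.368,-0.191,0.6,-0.0035],[-0.368,-0.191,0.7,-0.0035],[-0.368,-0.191,0.73,-0.0035],[-0.368,-0.191,0.73,-0.0035]]'
cat > st.py <<'E'
from fit import *
p=np.load('jig.npy');o=robot.get_obs();v=np.array(o['position'])[:2]-p[:2]
C=np.array([[np.cos(p[2]),np.sin(p[2])],[-np.sin(p[2]),np.cos(p[2])]])
t=R.from_quat(o['tool_rot']).as_matrix()
print('TCP jig',(C@v).round(4),'z',round(o['position'][2],4),'rel yaw',round(np.arctan2(t[1,0],t[0,0])-p[2],4),'F jig',(C@np.array(o['ft_force'])[:2]).round(1),o['ft_force'][2],'t',o['time'])
E
python3 st.py
python3 - <<'E'
from fit import *
c,T=shot('wrist');cv2.imwrite('pics/w2.png',c['frame'][:,:,::-1])
E
```

```text
time: 4.73
position: [0.4284, 0.0332, 0.0788]
tool_rot: [0.994, 0.113, -0.003, -0.001]
ft_force: [0.2, 0.6, 0.0]
grip_width: 0.0002
grip_force: 0.0
TCP jig [-0.1064 -0.0029] z 0.0788 rel yaw 0.0004 F jig [0.4 0.5] 0.045464185356832235 t 4.7333
```

View pics/w2.png

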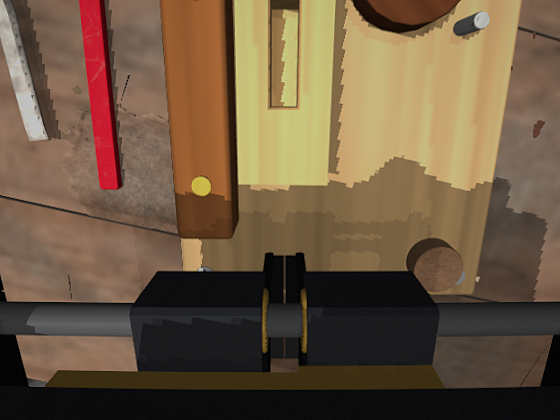

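The finger (column 285) is in line with the blank's middle (column 237–330), and the near end is at row 185. I'll lower now and push.

```bash
python3 -m handwheel '[[0,0,0.07,0],[0,0,0.14,0],[0,0,0.14,0],[0.03,0,0.14,0],[0.06,0,0.14,0],[0.08,0,0.14,0],[0.095,0,0.14,0],[0.11,0,0.14,0],[0.125,0,0.14,0],[0.14,0,0.14,0],[0.155,0,0.14,0],[0.17,0,0.14,0],[0.185,0,0.14,0],[0.2,0,0.14,0],[0.215,0,0.14,0],[0.23,0,0.14,0],[0.24,0,0.14,0],[0.24,0,0.14,0]]'; python3 st.py
```

```text
time: 6.28
position: [0.5033, 0.05, 0.0386]
tool_rot: [0.993, 0.114, 0.002, 0.0]
ft_force: [0.7, -0.2, 0.3]
grip_width: 0.0005
grip_force: 0.0
TCP jig [-0.0296 -0.0033] z 0.0386 rel yaw 0.0021 F jig [ 0.6 -0.4] 0.2833264868972799 t 6.2833
```

```bash
python3 -m handwheel '[[0.005,0,0,0],[0.01,0,0,0],[0.015,0,0,0],[0.02,0,0,0],[0.025,0,0,0],[0.025,0,0,0]]'; python3 st.py
```

```text
time: 6.78
position: [0.5075, 0.0516, 0.0385]
tool_rot: [0.993, 0.114, -0.001, -0.0]
ft_force: [-3.7, -1.6, 2.1]
grip_width: 0.0006
grip_force: 2.1
TCP jig [-0.0251 -0.0027] z 0.0385 rel yaw 0.0024 F jig [-4.  -0.7] 2.070862402018976 t 6.7833
```

```bash
python3 -m handwheel '[[0.005,0,0,0],[0.01,0,0,0],[0.015,0,0,0],[0.015,0,0,0],[0.015,0,0,0]]'; python3 st.py; python3 - <<'E'
from fit import *
c,T=shot('scene');a=cv2.resize(c['frame'][170:260,210:330,::-1],None,fx=6,fy=6,interpolation=2);cv2.imwrite('pics/s3.png',a)
E
```

```text
time: 7.2
position: [0.5074, 0.0523, 0.0382]
tool_rot: [0.993, 0.115, -0.006, -0.001]
ft_force: [-11.0, -5.1, 7.6]
grip_width: 0.0005
grip_force: 5.7
TCP jig [-0.025 -0.002] z 0.0382 rel yaw 0.0032 F jig [-11.8  -2.5] 7.63863796077855 t 7.2
```

View pics/s3.png

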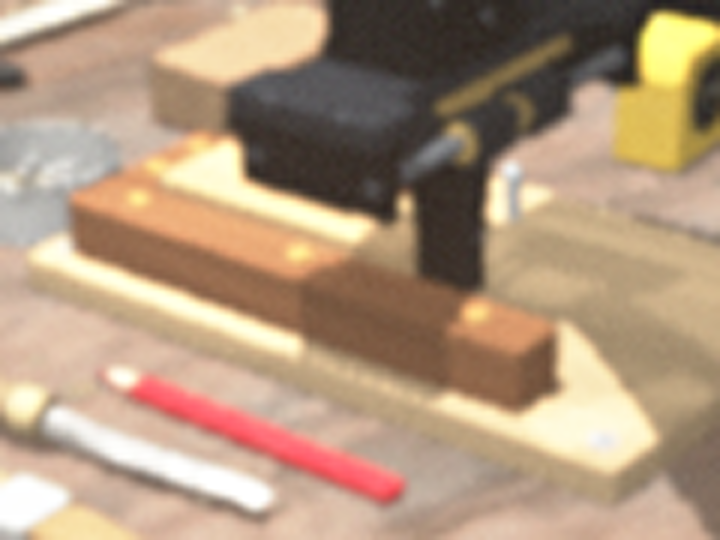

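The push stopped at jig x −0.025, where a home blank should put the finger, with 12 N on it; in the picture the finger stands beside the pin, level with the fence's near third. Backing off and rising.

```bash
python3 -m handwheel '[[-0.03,0,0,0],[-0.07,0,0,0],[-0.12,0,0,0],[-0.12,0,-0.1,0],[-0.12,0,-0.2,0],[-0.12,0,-0.3,0],[-0.12,0,-0.3,0]]'; python3 st.py
cat > plan.py <<'E'
from fit import *
import sys
p=np.load('jig.npy');o=robot.get_obs();t=R.from_quat(o['tool_rot']).as_matrix();yaw=np.arctan2(t[1,0],t[0,0])
def go(a,d,r=.082,z=None):
    f=-.785-a;u=np.array([np.cos(f),np.sin(f)]);n=np.array([-u[1],u[0]])
    C=np.array([.045,-.0598])+r*u+d*n
    W=jig(p)([*C,0])[:2]-np.array(o['position'])[:2]
    x=np.array([np.cos(yaw),np.sin(yaw)]);y=np.array([np.sin(yaw),-np.cos(yaw)])
    row=[W@x/.3,W@y/.3,0 if z is None else (o['position'][2]-z)/.3,-(f+np.pi/2+p[2]-yaw)/(2*np.pi)]
    print(f'a={a:.2f} d={d*1e3:.1f}',np.round(row,3).tolist())
E
python3 - <<'E'
from plan import *
print(o['q']);go(.02,.035,z=.12)
E
```

```text
time: 7.83
position: [0.483, 0.0441, 0.1333]
tool_rot: [0.993, 0.114, 0.007, 0.001]
ft_force: [1.1, -0.0, 0.5]
grip_width: 0.0004
grip_force: 0.0
TCP jig [-0.0507 -0.0045] z 0.1333 rel yaw 0.0018 F jig [ 1.1 -0.3] 0.5208976967667338 t 7.8333
[-1.40172766e-01  4.93311390e-01  1.88199498e+00  9.10495771e-04
  7.52095559e-01  1.20138970e+00]
a=0.02 d=35.0 [0.592, 0.302, 0.044, -0.122]
```

```bash
python3 -m handwheel '[[0.1,0.05,0,-0.02],[0.2,0.1,0,-0.04],[0.3,0.15,0,-0.06],[0.4,0.2,0,-0.08],[0.5,0.25,0,-0.1],[0.592,0.302,0,-0.122],[0.592,0.302,0,-0.122],[0.592,0.302,0,-0.122],[0.592,0.302,0,-0.122]]'
python3 - <<'E'
from plan import *
go(.02,.035,z=.038)
c,T=shot('wrist');cv2.imwrite('pics/w3.png',c['frame'][:,:,::-1]);np.save('T3.npy',T)
E
python3 st.py
```

```text
time: 8.58
position: [0.6708, -0.0032, 0.1275]
tool_rot: [0.879, 0.477, -0.0, -0.001]
ft_force: [-0.5, 1.1, -0.4]
grip_width: 0.0007
grip_force: 0.0
a=0.02 d=35.0 [0.008, 0.017, 0.298, 0.0]
TCP jig [ 0.1212 -0.0924] z 0.1277 rel yaw 0.7677 F jig [-0.5  0.3] -0.4142600573438913 t 8.6333
```

View pics/w3.png

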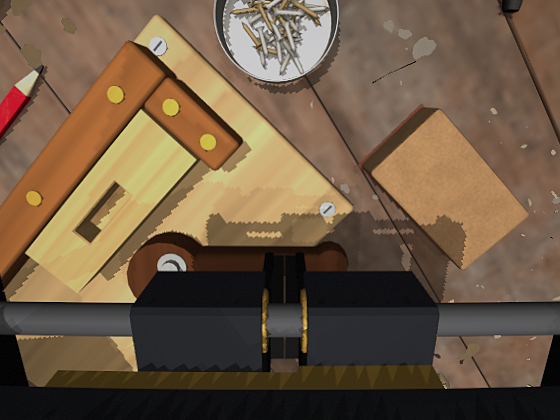

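The blank is now touching the end stop (near (195,155) in the picture), and the lever's far edge runs level at row 245. I check the gap to the finger before lowering.

```bash
python3 - <<'E'
from plan import *
T=np.load('T3.npy');c,_=shot('wrist')
x=np.array([np.cos(yaw),np.sin(yaw)]);y=np.array([np.sin(yaw),-np.cos(yaw)])
for q in((215,246),(255,246),(315,244)):
    w=p2w(c,T,(q[1],q[0]),.046)[:2]-np.array(o['position'])[:2];print('lever edge rel tool',(w@x).round(4),(w@y).round(4))
C=np.array([[np.cos(p[2]),np.sin(p[2])],[-np.sin(p[2]),np.cos(p[2])]])
for q in((145,110),(197,158),(78,292),(26,257)): print('blank',(C@(p2w(c,T,(q[1],q[0]),.052)[:2]-p[:2])).round(4))
go(.02,.035,z=.038)
E
```

```text
lever edge rel tool -0.0164 -0.0465
lever edge rel tool -0.0164 -0.0192
lever edge rel tool -0.015 0.0216
blank [0.1166 0.0183]
blank [ 0.1162 -0.0231]
blank [-0.0138 -0.023 ]
blank [-0.017   0.0184]
a=0.02 d=35.0 [0.009, 0.019, 0.299, 0.0]
```

```bash
python3 -m handwheel '[[0.03,0.019,0,0],[0.03,0.019,0.1,0],[0.03,0.019,0.2,0],[0.03,0.019,0.295,0],[0.03,0.019,0.295,0]]'
python3 - <<'E'
from plan import *
for a in np.arange(0.0,1.01,.1): go(a,.0185)
E
python3 st.py
```

```text
time: 9.1
position: [0.6755, 0.0022, 0.0343]
tool_rot: [0.879, 0.477, -0.005, -0.004]
ft_force: [-0.5, 0.0, -0.7]
grip_width: 0.0004
grip_force: 0.0
a=0.00 d=18.5 [-0.065, 0.012, 0.0, -0.003]
a=0.10 d=18.5 [-0.092, 0.017, 0.0, 0.013]
a=0.20 d=18.5 [-0.12, 0.02, 0.0, 0.029]
a=0.30 d=18.5 [-0.148, 0.02, 0.0, 0.045]
a=0.40 d=18.5 [-0.176, 0.017, 0.0, 0.061]
a=0.50 d=18.5 [-0.203, 0.011, 0.0, 0.077]
a=0.60 d=18.5 [-0.23, 0.002, 0.0, 0.093]
a=0.70 d=18.5 [-0.256, -0.009, 0.0, 0.109]
a=0.80 d=18.5 [-0.28, -0.023, 0.0, 0.125]
a=0.90 d=18.5 [-0.303, -0.039, 0.0, 0.14]
a=1.00 d=18.5 [-0.324, -0.057, 0.0, 0.156]
TCP jig [ 0.1275 -0.0886] z 0.0343 rel yaw 0.7685 F jig [-0.5  0.2] -0.7138685379615518 t 9.1
```

```bash
python3 -m handwheel '[[-0.033,0.006,-0.01,0],[-0.065,0.012,-0.01,-0.003],[-0.08,0.015,-0.01,0.005],[-0.092,0.017,-0.01,0.013],[-0.106,0.018,-0.01,0.021],[-0.12,0.02,-0.01,0.029],[-0.134,0.02,-0.01,0.037],[-0.148,0.02,-0.01,0.045],[-0.162,0.019,-0.01,0.053],[-0.176,0.017,-0.01,0.061],[-0.19,0.014,-0.01,0.069],[-0.203,0.011,-0.01,0.077],[-0.216,0.007,-0.01,0.085],[-0.23,0.002,-0.01,0.093],[-0.243,-0.003,-0.01,0.101],[-0.256,-0.009,-0.01,0.109],[-0.256,-0.009,-0.01,0.109]]'
python3 - <<'E'
from plan import *
for a,d in ((.7,.0185),(.8,.0185),(.9,.0185),(1,.0185),(1.1,.0175),(1.2,.0165),(1.25,.014),(1.29,.012),(1.29,.008),(1.29,.004)): go(a,d)
E
python3 st.py
```

```text
time: 10.52
position: [0.6387, -0.0635, 0.0464]
tool_rot: [0.988, 0.154, 0.003, 0.001]
ft_force: [0.6, 0.4, -0.1]
grip_width: 0.0002
grip_force: 0.1
a=0.70 d=18.5 [-0.02, -0.016, 0.0, -0.001]
a=0.80 d=18.5 [-0.047, -0.011, 0.0, 0.015]
a=0.90 d=18.5 [-0.075, -0.009, 0.0, 0.031]
a=1.00 d=18.5 [-0.103, -0.01, 0.0, 0.047]
a=1.10 d=17.5 [-0.134, -0.015, 0.0, 0.063]
a=1.20 d=16.5 [-0.164, -0.023, 0.0, 0.079]
a=1.25 d=14.0 [-0.185, -0.032, 0.0, 0.087]
a=1.29 d=12.0 [-0.201, -0.04, 0.0, 0.093]
a=1.29 d=8.0 [-0.212, -0.047, 0.0, 0.093]
a=1.29 d=4.0 [-0.223, -0.054, 0.0, 0.093]
TCP jig [ 0.0768 -0.1443] z 0.0464 rel yaw 0.082 F jig [0.6 0.2] -0.13891849090111602 t 10.5167
```

```bash
python3 -m handwheel '[[0,0,0,0],[0,0,0,0],[0,0,0,0]]'
python3 st.py; python3 - <<'E'
from plan import *
c,T=shot('wrist');cv2.imwrite('pics/w4.png',c['frame'][:,:,::-1]);c,T=shot('side');cv2.imwrite('pics/s4.png',cv2.resize(c['frame'][160:260,210:340,::-1],None,fx=5,fy=5,interpolation=2))
go(.7,.0185,z=.037)
E
```

```text
time: 10.77
position: [0.6381, -0.0621, 0.0443]
tool_rot: [0.988, 0.155, 0.001, 0.0]
ft_force: [0.6, -0.2, 0.9]
grip_width: 0.0004
grip_force: 0.5
TCP jig [ 0.0765 -0.1429] z 0.0443 rel yaw 0.0844 F jig [ 0.5 -0.3] 0.949124013953474 t 10.7667
a=0.70 d=18.5 [-0.019, -0.011, 0.024, -0.0]
```

View pics/w4.png

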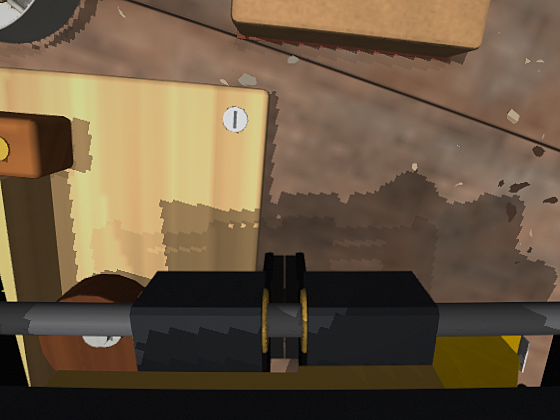

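The view shows the disc at (90,330) and the tape (490,350) below the gripper's body, with the lever hidden behind the gripper. I'll lower the finger a little and carry on.

```bash
python3 -m handwheel '[[0,0,0.02,0],[-0.019,-0.011,0.02,0],[-0.032,-0.01,0.02,0.008],[-0.046,-0.009,0.02,0.016],[-0.06,-0.009,0.02,0.024],[-0.074,-0.009,0.02,0.032],[-0.088,-0.009,0.02,0.04],[-0.102,-0.009,0.02,0.048],[-0.118,-0.011,0.02,0.056],[-0.118,-0.011,0.02,0.056]]'
python3 st.py;python3 - <<'E'
from plan import *
for a,d in ((1,.0185),(1.1,.0185),(1.2,.0165),(1.25,.014),(1.29,.012),(1.29,.008),(1.29,.004),(1.29,.0)): go(a,d,z=.038)
c,T=shot('side');cv2.imwrite('pics/s5.png',cv2.resize(c['frame'][160:260,210:340,::-1],None,fx=5,fy=5,interpolation=2))
E
```

```text
time: 11.7
position: [0.6012, -0.0694, 0.0364]
tool_rot: [1.0, -0.021, -0.001, -0.0]
ft_force: [0.6, -1.7, -0.3]
grip_width: 0.0003
grip_force: 0.3
TCP jig [ 0.039  -0.1417] z 0.0364 rel yaw -0.2691 F jig [ 0.2 -1.8] -0.2817219864708279 t 11.7
a=1.00 d=18.5 [0.023, 0.001, -0.005, -0.009]
a=1.10 d=18.5 [-0.004, 0.007, -0.005, 0.007]
a=1.20 d=16.5 [-0.038, 0.01, -0.005, 0.023]
a=1.25 d=14.0 [-0.06, 0.009, -0.005, 0.031]
a=1.29 d=12.0 [-0.078, 0.007, -0.005, 0.037]
a=1.29 d=8.0 [-0.091, 0.004, -0.005, 0.037]
a=1.29 d=4.0 [-0.104, 0.0, -0.005, 0.037]
a=1.29 d=0.0 [-0.117, -0.003, -0.005, 0.037]
```

View pics/s5.png

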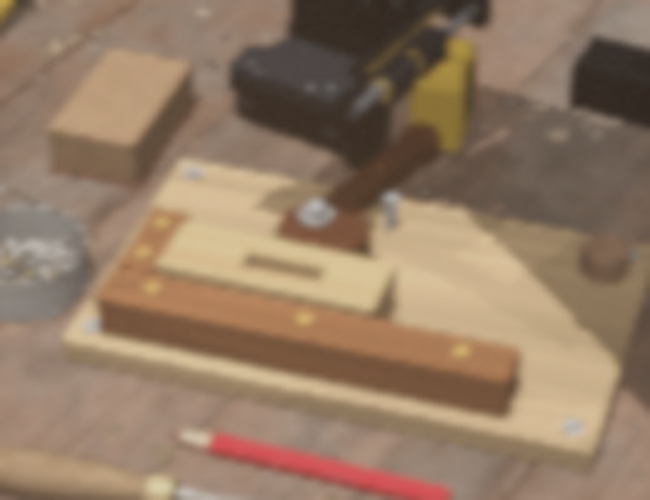

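The lever lies at about 1.1 rad ((440,135) to the bolt at (318,212)) and the blank is still home. On with the stiff part.

```bash
python3 -m handwheel '[[-0.012,0.008,0,0.011],[-0.025,0.01,0,0.018],[-0.038,0.01,0,0.023],[-0.05,0.01,0,0.028],[-0.06,0.009,0,0.031],[-0.07,0.008,0,0.034],[-0.08,0.007,0,0.037],[-0.09,0.004,0,0.037],[-0.09,0.004,0,0.037]]'
python3 st.py;python3 - <<'E'
from plan import *
for a,d in ((1.2,.0185),(1.25,.0185),(1.29,.0185),(1.29,.012),(1.29,.008),(1.29,.004),(1.29,.0)): go(a,d,z=.038)
E
```

```text
time: 12.5
position: [0.5853, -0.0726, 0.0377]
tool_rot: [0.991, -0.136, 0.011, 0.002]
ft_force: [15.5, -2.2, -11.0]
grip_width: 0.0003
grip_force: 7.8
TCP jig [ 0.0228 -0.1412] z 0.0377 rel yaw -0.5001 F jig [14.7 -5.6] -10.980669836837736 t 12.5
a=1.20 d=18.5 [0.02, -0.007, -0.001, -0.014]
a=1.25 d=18.5 [0.006, -0.003, -0.001, -0.006]
a=1.29 d=18.5 [-0.005, -0.0, -0.001, 0.001]
a=1.29 d=12.0 [-0.026, -0.0, -0.001, 0.001]
a=1.29 d=8.0 [-0.04, -0.0, -0.001, 0.001]
a=1.29 d=4.0 [-0.053, -0.0, -0.001, 0.001]
a=1.29 d=0.0 [-0.066, -0.0, -0.001, 0.001]
```

```bash
python3 -m handwheel '[[-0.007,0,0,0],[-0.014,0,0,0],[-0.02,0,0,0],[-0.02,0,0,0],[-0.02,0,0,0]]'
python3 st.py;python3 - <<'E'
from plan import *
go(1.29,.0185,z=.038)
E
```

```text
time: 12.92
position: [0.5845, -0.0726, 0.0382]
tool_rot: [0.99, -0.137, 0.016, 0.002]
ft_force: [22.2, -4.0, -16.6]
grip_width: 0.0006
grip_force: 11.0
TCP jig [ 0.022 -0.141] z 0.0382 rel yaw -0.5009 F jig [20.7 -8.8] -16.57785774088389 t 12.9167
a=1.29 d=18.5 [-0.002, -0.001, 0.001, 0.001]
```

```bash
python3 -m handwheel '[[-0.007,0,0,0],[-0.014,0,0,0],[-0.02,0,0,0],[-0.02,0,0,0],[-0.02,0,0,0]]'
python3 st.py
```

```text
time: 13.33
position: [0.5842, -0.0726, 0.0389]
tool_rot: [0.99, -0.137, 0.022, 0.003]
ft_force: [30.0, -5.1, -22.3]
grip_width: 0.0005
grip_force: 14.6
TCP jig [ 0.0217 -0.141 ] z 0.0389 rel yaw -0.5016 F jig [ 28.1 -11.7] -22.272304387648354 t 13.3333
```

At the pin: 8 N more moved it only 0.3 mm. Backing off, rising and looking.

```bash
python3 -m handwheel '[[0.04,0,0,0],[0.08,0,0,0],[0.12,0,0,0],[0.14,0,0,0],[0.14,0,-0.12,0],[0.14,0,-0.25,0],[0.14,0,-0.38,0],[0.14,0,-0.5,0.0],[0.14,0,-0.63,0],[0.14,0,-0.63,0],[0.14,0,-0.63,0]]'
python3 st.py; python3 - <<'E'
from plan import *
c,T=shot('wrist');np.save('T6.npy',T);a=c['frame'][:,:,::-1]
c,T=shot('side');b=cv2.resize(c['frame'][150:260,190:340,::-1],None,fx=3.7,fy=3.7,interpolation=2)[:,:555]
cv2.imwrite('pics/f.png',np.vstack([cv2.resize(a[:260],(555,258)),b[:340]]))
E
```

```text
time: 14.25
position: [0.6051, -0.0779, 0.2288]
tool_rot: [0.991, -0.136, 0.002, 0.0]
ft_force: [-0.3, -0.9, -0.1]
grip_width: 0.0003
grip_force: 0.0
TCP jig [ 0.0409 -0.1508] z 0.2288 rel yaw -0.4995 F jig [-0.5 -0.8] -0.09138712124033521 t 14.25
```

View pics/f.png

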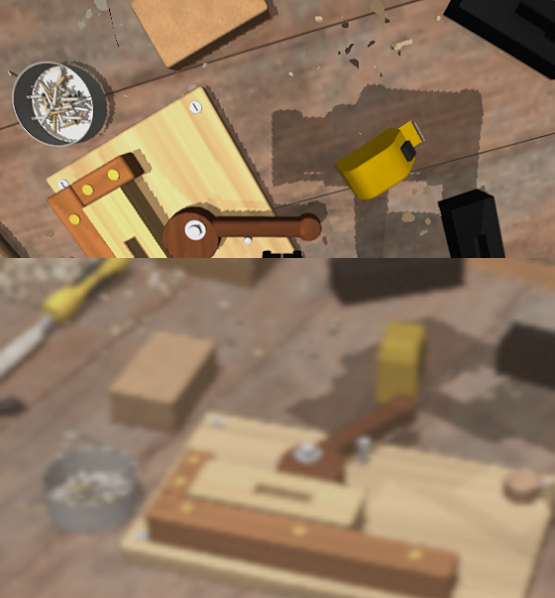

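```bash
python3 - <<'E'
from plan import *
T=np.load('T6.npy');c,_=shot('wrist');s=560/555
C=np.array([[np.cos(p[2]),np.sin(p[2])],[-np.sin(p[2]),np.cos(p[2])]])
f=lambda x,y,z:C@(p2w(c,T,(y*260/258,x*s),z)[:2]-p[:2])
b=f(195,230,.054);e=f(310,227,.046);l=e-b;print(b,e,np.hypot(*l),'angle',-.785-np.arctan2(l[1],l[0]))
E
```

```text
[ 0.04597475 -0.06077933] [-0.00627224 -0.15707227] 0.1095540021645456 angle 1.2829279198259353
```

The lever reads 1.28 rad, so it is shut at its pin. The blank is home and the arm is clear.

```bash
python3 -c "
from rig import job
print(job.hand_in())"
```

```text
the job is handed in; nothing more can be done
None
```

The blank is home against the end stop and the cam lever is shut at its pin (measured at about 1.28 of 1.29 rad). The bystanders look undisturbed, and I handed the job in at about 14 s; the judge's verdict was not shown.

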